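# Press a pin home with bench-mounted locking pliers

### The job

Slide the aluminium block along the bed of the bench-mounted locking pliers until it is seated against the stop in the throat with a firm push of about 8 N, then squeeze the two handles over centre until the pliers stay locked by themselves with the brass pin pressed fully home, and let go. Then draw back the red release lever and hold it until the handles spring fully open, and leave the block where it is with its pin home. Work by feel, never pushing, squeezing or pulling with more than about 20 N, and leave the things around alone.

Things in the scene. Friction and masses are not known exactly. Their poses are not given: they have to be found in the camera images.
- clamp: locking pliers lying flat on a grey base plate (x -48..120, y -45..45 mm, 8 thick), fixed. Origin on the worktop under the pliers; x runs from handles (-x, near the robot) to jaws (+x), y to the fixed handle's side, z up; pliers' plane z 27. Fixed jaw x 29..59, y 13..28, z 12..42. Moving jaw on the -y side, x 0..56, z 18..36, closes to +y. No plate under the handles.
- stop (a point): centre of the rigid upright stop face in the throat, at x 30, y 0, z 27 mm of the clamp, looking to +x; axes as the clamp's. The block is home when its -x face lies on it, with the block's origin 15 mm from this point along x. Poses are not exact enough: feel the block meet the stop.
- block: loose aluminium block, 30 (x) x 26 (y) x 30 (z) mm, about 0.2 kg, standing on the bed between the rails (2.5 mm side play), 12 to 25 mm short of the stop on its +x side; axes as the clamp's; origin at the centre of its underside. Push it from its +x end, towards the clamp's -x.
- pin (a joint): how far (m) the brass pin in the block's -y side is pressed in: 0 = proud (underside of its 12 mm head stands 5 mm off the block), 0.005 = fully home. Moves stiffly (about 10 N). The head is at mid length of the block, 15 mm above its underside, 3 mm thick.
- handle (a joint): angle (rad) of the moving handle: 0 open (held by a return spring), dead centre 0.23, locked at the end stop 0.28. Upright hinge at x -12, y -13 mm of the clamp. Squeeze it towards the fixed handle (+y): the force rises to about 8 to 11 N at the grip point and falls away past dead centre, where the pliers stay locked by themselves if the block is between the jaws.
- handle_grip (a point): middle of the moving handle where to squeeze it, 70 mm from its hinge, z 27 mm. A bar 12 mm wide, 16 high (z 19..35), to 106 mm behind the hinge. Across both handles here: about 56 mm open, 37 mm locked; free below to the worktop.
- fixed_grip (a point): middle of the fixed handle facing the grip point, x -82, y 14, z 27 mm of the clamp. A bar along x from -102 to -6, y 8..20, z 19..35 mm, with a knurled knob to x -118.
- lever (a joint): angle (rad) of the red release lever on the fixed handle: 0 upright at rest (held by its return spring), 0.5 end stop. Pull its tip to the clamp's -x (towards the robot): this takes 4 to 9 N and draws the jaw back until, at 0.2 to 0.4, the return spring throws the handle open to -y; the lever then pulls with about 12 N.
- lever_tip (a point): on the red release lever, 22 mm above its hinge, z 60, at x -94, y 14 mm of the clamp: an upright tab 16 mm wide (y), 5 mm thick (x), ending in a 10 mm thick round roll along y (axis z 62, top z 67 mm), standing on the rear end of the fixed handle. Hook the fingertips on its +x face and draw back.
- film_box: tan cardboard box 48x110x46 mm, bystander, origin at the centre of its underside
- marker_black: black marker 147 mm long, bystander, lying on the worktop
- bottle_pbs: white bottle with blue cap, 56 mm wide, 120 mm high, bystander, origin at the centre of its underside
- pen: slim white pen 145 mm long, bystander, lying on the worktop
- bed (a point): middle of the bed's outer (+x) end, at x 110, y 0, z 12 mm of the clamp: the bed is a flat strip at z 12, x 20..110, between two low rails (top z 19, inner faces y -15.5 and y 13). Above the rails the bed is open outside the jaws (x over 60).

How it is judged:
On the way, in this order (a step that is already met when the one before it is completed fails the run):
1. the block is pushed up against the stop, its pin still proud (contact force between block and clamp above 5 N and x of block in the frame of stop below 0.0165 m and value of joint pin below 0.002 m), for 0.1 s.
2. the pliers are locked by themselves, over centre, with the pin fully home and nothing holding the handle (value of joint handle above 0.245 rad and value of joint pin above 0.0042 m and x of block in the frame of stop below 0.018 m and contact force between the fingers and handle below 0.3 N), for 0.3 s.
3. the handle springs open while the red release lever is drawn back (value of joint lever above 0.06 rad and value of joint handle below 0.2 rad), for 0.02 s.
At the end, for the whole second after the job is handed in: handle open (under 0.05 rad) and lever at rest (under 0.08 rad), pin pressed in at least 4.2 mm, block upright and at rest on the bed within 3 mm of the stop (value of joint handle below 0.05 rad and value of joint lever below 0.08 rad and value of joint pin above 0.0042 m and x of block in the frame of stop between 0.01 and 0.018 m and angle between block's own z axis and vertical below 0.1 rad and linear speed of block below 0.01 m/s); the robot touches nothing.
It fails at once if the block is shoved with more than 22 N (contact force between the fingers and block above 22 N).
It fails at once if a handle is squeezed with more than 30 N (contact force between the fingers and handle above 30 N).
It fails at once if the release lever is pulled with more than 30 N (contact force between the fingers and lever above 30 N).
It fails at once if a bystander is moved by more than 20 mm (distance of any of film_box, marker_black, bottle_pbs, pen from where it was at the start of the episode above 0.02 m).
It also fails if it takes over 58 s, if anything falls off the work surface, if the arm or the gripper's body presses on something with over 40 N, if the wrist force passes 120 N, or if a joint passes its speed limit or range.

### The arm

A 6-joint arm with a two-finger parallel gripper is mounted at the origin on a cart in front of the work surface, level with it; the furniture and walls round the work are solid. World frame = base frame: x ahead of the robot, y to its left, z up, the work surface at z = 0. Lengths are in m, angles in rad, forces in N, time in s.
With the tool pointing down it reaches from about 0.3 to 0.775 m from the base axis. Payload 14.6 kg.
Tool frame: the origin (TCP) lies at the very end of the fingers, on their centre line; the grasp point (between the pads) lies 19 mm behind it; z points along the fingers, y is the line along which they close (so a half turn about z gives the same grasp; the last joint's range is limited). The gripper opens to 94 mm and grips with 3 to 60 N. Pads are 16 mm wide; open, the fingers measure 119 mm over their backs; the gripper's body (75 mm by 177 mm) begins 78 mm behind the grasp point.
Start: joints at [-1.287, 0.3, 1.521, -0, 1.321, -0.067], TCP at [0.189, -0.516, 0.205] pointing down, gripper open.
Joint ranges: [-3.03, 3.03], [-0.79, 2.21], [0.23, 2.52], [-1.04, 4.18], [0, 3.07], [-2.55, 2.55]. Speed limits (rad/s): [2.22, 2.22, 2.57, 3.14, 3.14, 3.14].

### API

Orientations are given as [roll, pitch, yaw] about the fixed x, y, z axes, in that order (R = Rz(yaw) Ry(pitch) Rx(roll)).
In Python, from station import ctrl, cams gives the robot as it stands. The module is installed in compiled form; this text tells all that it offers.
- The arm moves only by the tool arm_command, never from a script. Its argument "plan" is a list that holds one entry, the list of rows, each a list of 7 numbers: the shift along the tool's x, y, z in mm, then the turn, a rotation vector about the tool's x, y, z in rad, then the closure, from -1 (fully open) to 1 (shut). A call has 1 to 12 rows; each row is the pose to reach, as a shift and turn from the pose commanded when the call began, along the tool's axes at that moment; what a row does not reach only later rows make up. A row lasts 1/10 s, in which the tool goes at most 50 mm and 8.59 degrees, less where a joint would pass 70% of its speed; a pose out of reach is approached as far as the arm can. A call with a gripper value outside its range is refused whole. The fingers move at their own pace and stop on an object; "squeeze" is the grip in N (left out, the last holds). Time passes only in rows, so rows that repeat a pose let the fingers close. It gives the time, the measured TCP pose, the force, the opening and the grip force at its end, in the units of the state.
- ctrl.get_obs(): the state, without advancing time (a new reading comes with each control period).
- cams.camera(name): name is "scene" or "top" or "wrist"; returns (picture, depth): 480x640x3 uint8, blue, green, red; 480x640 float32, m along the optical axis (not along the pixel's ray), 0 where there is no reading.
- cams.camera_info(name): a dict with "fx", "fy", "cx", "cy" (pixels), "world_to_cam" (4x4, takes a point from world to camera coordinates). Camera axes: x right, y down, z forward; pixel columns grow to the right and rows downward; lengths in m; the calibration is good to about 2 mm. A picture is of the moment at which its call begins: read the wrist's pose just before it. camera_info takes no time and is no camera call; for the wrist camera it gives the pose at the moment of the call.
- ctrl.hand_in(): hands the job in; it is judged then, once.
The state is a dict: "time_s": time; "qpos": joint angles; "joint_vel": joint speeds; "tau": joint torques, N m; "ee_pos": TCP position; "eef_rot": TCP orientation; "force": force on the tool from outside, world axes, zero at the start; "moment": the same for the moment, N m; "grip_width": finger opening in m; "grip_force": force on a finger pad.
Only numpy, scipy, OpenCV 4.12 (cv2) and the standard library are available. Lean on these libraries where they do the work, as an engineer would, in place of code of your own. Each camera call takes 0.05 s, during which the arm holds its last target. There are 200 camera calls.

## Working session

There is one attempt and no reset: what is moved stays moved. The work goes in short steps, Python scripts to look and compute and a tool call to move; the robot and the scene stay as the last step left them, time stands still between calls to the robot, and variables do not carry over. Pictures are saved under pics/ and viewed, at most 10 in all, crops included, and the job is handed in when it is done.

Besides the shell and the picture viewer there is one more tool, called after "Request:" as name(argument=value, ...) on one line, values as JSON. arm_command: Moves the arm, as the interface text tells. Its arguments: {"type":"object","properties":{"plan":{"type":"array"},"squeeze":{"type":"number"}},"required":["plan"]}

```bash
mkdir -p pics; python3 - <<'E'
from station import ctrl,cams
import cv2,numpy as np
o=ctrl.get_obs();print({k:np.round(v,3) for k,v in o.items()})
for n in("scene","top"):
    p,d=cams.camera(n);cv2.imwrite(f"pics/{n}0.png",p);np.savez(f"{n}0.npz",p=p,d=d,**{k:np.array(v) for k,v in cams.camera_info(n).items()})
    print(n,cams.camera_info(n))
E
```

```text
{'time_s': np.float64(0.0), 'qpos': array([-1.287,  0.3  ,  1.522,  0.   ,  1.321, -0.067]), 'joint_vel': array([-0.   ,  0.002, -0.001,  0.001, -0.   , -0.   ]), 'tau': array([-3.0000e-03, -5.3181e+01, -3.5275e+01,  7.1000e-02,  2.4000e-02,
       -0.0000e+00]), 'ee_pos': array([ 0.189, -0.516,  0.205]), 'eef_rot': array([-3.14 , -0.   ,  0.351]), 'force': array([-0.195, -0.557,  0.222]), 'moment': array([ 0.015,  0.026, -0.038]), 'grip_force': np.float64(0.0), 'grip_width': np.float64(0.094)}
scene {'fx': 608.947867465374, 'fy': 608.947867465374, 'cx': 311.5615593794315, 'cy': 235.22695561527667, 'world_to_cam': array([[ 0.83580195, -0.5488185 , -0.01527595, -0.52718539],
       [-0.29908554, -0.43179548, -0.85094095,  0.17222897],
       [ 0.46041605,  0.71578692, -0.52503918,  1.19702505],
       [ 0.        ,  0.        ,  0.        ,  1.        ]])}
top {'fx': 575.9778625835612, 'fy': 575.9778625835612, 'cx': 327.3484129140685, 'cy': 241.9375292529995, 'world_to_cam': array([[-0.00262268, -0.99997433, -0.00666746, -0.09961137],
       [-0.97103508,  0.00413969, -0.23890112,  0.54873144],
       [ 0.23892259,  0.00584777, -0.97102101,  1.21966824],
       [ 0.        ,  0.        ,  0.        ,  1.        ]])}
```

View pics/scene0.png

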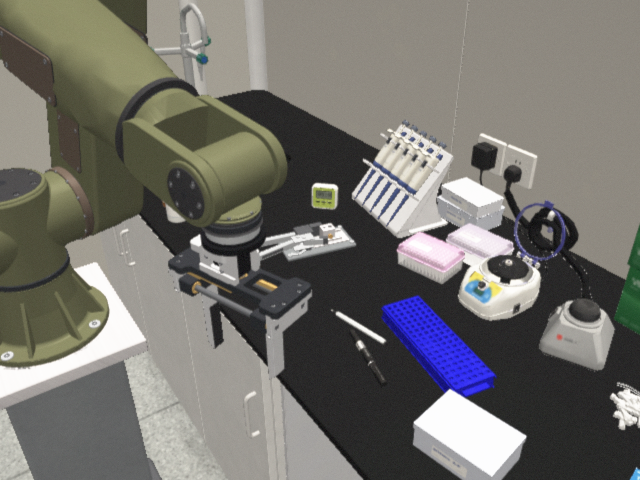

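View pics/top0.png

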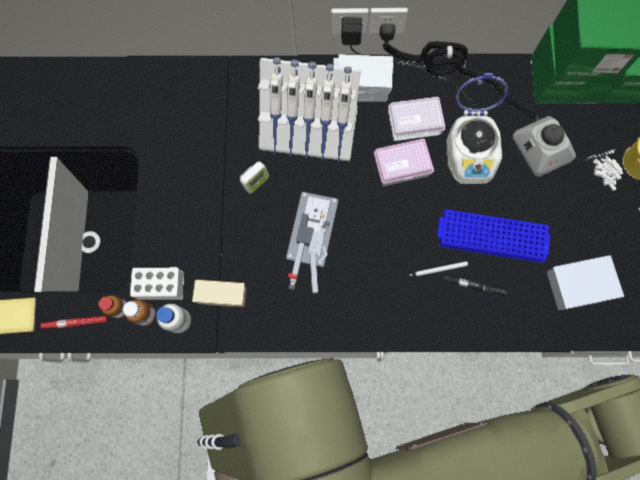

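The top view shows the pliers near (313,230), with the red lever at (293,277). The marker and pen are at about (475,275), and the film box and bottle are at (220,292) and (172,318). Next I'll zoom in and fit the clamp pose.

```bash
cat > h.py <<'E'
import numpy as np,cv2
def pts(f):
    z=np.load(f);d=z['d'];v,u=np.mgrid[:480,:640]
    c=np.stack([(u-z['cx'])/z['fx']*d,(v-z['cy'])/z['fy']*d,d],-1)
    W=np.linalg.inv(z['world_to_cam']);return z['p'],d,c@W[:3,:3].T+W[:3,3]
def proj(z,P):
    c=np.c_[P,np.ones(len(P))]@z['world_to_cam'].T
    return np.c_[z['fx']*c[:,0]/c[:,2]+z['cx'],z['fy']*c[:,1]/c[:,2]+z['cy']]
E
python3 - <<'E'
from h import *
p,d,X=pts('top0.npz')
cr=p[180:305,270:360];cv2.imwrite('pics/c1.png',cv2.resize(cr,None,fx=4.8,fy=4.8,interpolation=cv2.INTER_CUBIC))
s=X[180:305,270:360];hsv=cv2.cvtColor(cr,cv2.COLOR_BGR2HSV)
red=(hsv[...,1]>150)&((hsv[...,0]<8)|(hsv[...,0]>172))&(hsv[...,2]>90)
print('red',red.sum(),s[red].mean(0),s[red][:,2].max(),s[red].min(0),s[red].max(0))
bl=X[215:225,270:285];print('table z',np.median(bl[...,2]),bl[...,2].std())
m=(s[...,2]>0.004)&(cr.mean(2)>60)
hull=cv2.minAreaRect((s[m][:,:2]*1000).astype(np.float32));print('all',hull)
pl=m&(s[...,2]<0.0115)&(abs(cr.astype(int).mean(2)-140)<60)
r=cv2.minAreaRect((s[pl][:,:2]*1000).astype(np.float32));print('plate',pl.sum(),r,np.median(s[pl][:,2]))
E
```

```text
red 29 [ 0.47399495 -0.02130307  0.05773905] 0.07213091664676763 [ 0.46880477 -0.03254004 -0.00203877] [ 0.48797162 -0.00949432  0.07213092]
table z 0.0007904094203443623 0.15076427099257922
all ((464.3384704589844, -59.661537170410156), (115.02374267578125, 442.4121398925781), 87.89583587646484)
plate 936 ((576.0904541015625, -60.363380432128906), (91.31529998779297, 211.02903747558594), 77.774658203125) 0.008111707636111243
```

View pics/c1.png

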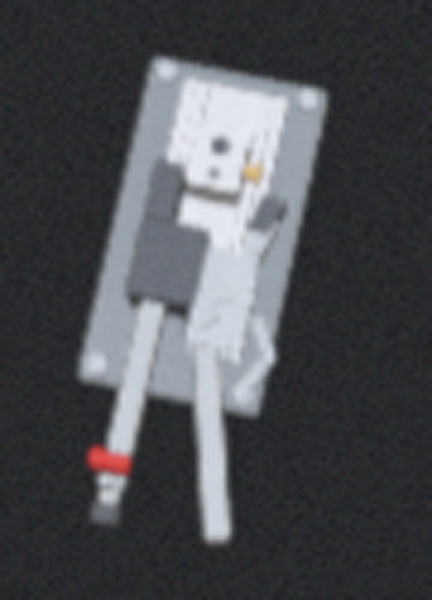

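```bash
python3 - <<'E'
from h import *
from scipy.optimize import least_squares
z=np.load('top0.npz');p,d,X=pts('top0.npz')
P=np.array([[120,45,8],[120,-45,8],[-48,-45,8],[-48,45,8],[-94,14,65]])/1e3
uv=np.array([[155,57],[328,92],[258,416],[78,380],[109,459]])/4.8+[270,180]-.4
def T(q,P):
    c,s=np.cos(q[2]),np.sin(q[2]);return np.c_[q[0]+c*P[:,0]-s*P[:,1],q[1]+s*P[:,0]+c*P[:,1],P[:,2]]
f=lambda q:(proj(z,T(q,P))-uv).ravel()
r=least_squares(f,[.56,-.05,-.2]);q=r.x;print(q,np.round(r.fun.reshape(-1,2),2))
np.save('q.npy',q)
# clamp-frame height map
c,s=np.cos(q[2]),np.sin(q[2]);D=X[...,:2]-q[:2]
L=np.dstack([c*D[...,0]+s*D[...,1],-s*D[...,0]+c*D[...,1],X[...,2]])*1e3
m=(abs(L[...,1])<45)&(L[...,0]>-120)&(L[...,0]<122)
G={}
for a in L[m]: G.setdefault((int(a[0]//5),int(a[1]//5)),[]).append(a[2])
print('x\\y',[j*5+2 for j in range(-9,9)])
for i in range(23,-25,-1): print(i*5+2,[int(np.median(G[i,j])) if (i,j) in G else -9 for j in range(-9,9)])
hsv=cv2.cvtColor(p,cv2.COLOR_BGR2HSV);br=m&(hsv[...,1]>90)&(hsv[...,0]>10)&(hsv[...,0]<30)
print('brass',br.sum(),L[br])
E
```

```text
[ 0.56101773 -0.05815321 -0.21501406] [[-0.36 -0.3 ]
 [ 0.46 -0.1 ]
 [ 0.06  0.12]
 [-0.33 -0.35]
 [ 0.16  0.57]]
x\y [-43, -38, -33, -28, -23, -18, -13, -8, -3, 2, 7, 12, 17, 22, 27, 32, 37, 42]
117 [8, 11, 9, 8, 8, 7, 9, 7, 9, 8, 9, 9, 11, 5, 8, 10, 12, 7]
112 [6, 10, 8, 9, 11, 8, 10, 9, 8, 8, 6, 10, 10, 12, 7, 12, 13, 7]
107 [5, 9, 7, 11, 11, 14, 11, 12, 12, 13, 13, 14, 15, 12, 8, 12, 10, 8]
102 [9, 7, 9, 7, 15, 15, 11, 11, 12, 10, 12, 13, 20, 13, 10, 8, 8, 6]
97 [8, 10, 8, 6, 11, 14, 11, 11, 13, 11, 13, 10, 19, 13, 8, 5, 8, 5]
92 [9, 7, 5, 10, 11, 19, 13, 10, 14, 10, 10, 11, 18, 14, 9, 8, 10, 9]
87 [8, 7, 10, 7, 11, 14, 13, -9, -9, 14, 15, 17, 19, 11, 9, 8, 8, 8]
82 [4, 7, 8, 11, 13, 19, 12, -9, 39, 38, -9, -9, 18, 10, 11, 8, 9, 5]
77 [9, 8, 7, 9, 10, 15, 42, 42, 40, 44, 42, 41, 20, 10, 6, 8, 8, 5]
72 [6, 7, 11, 11, 11, 17, 43, 41, 44, 43, 41, 42, 18, 11, 10, 6, 7, 9]
67 [7, 7, 7, 9, 16, 30, 35, 43, 42, 41, 41, 39, 15, 13, -9, 7, 8, 7]
62 [4, 7, 9, 10, 14, 20, 41, 41, 40, 41, 43, 40, 40, -9, -9, 8, 8, 8]
57 [7, 7, -9, -9, 14, 18, 28, 41, 43, 43, 40, 43, 42, 44, 40, 7, 7, 10]
52 [
[... 1839 characters left out ...]
0, 0, 35, 36, 2, 1, -2, 0, 0]
-83 [0, 31, 35, 34, 0, 1, 0, 0, 0, 3, 8, 13, 38, -9, -9, 0, -1, 3]
-88 [0, 32, 34, 34, 3, 2, 1, 0, 0, 2, 0, 66, 67, 63, 0, -1, 0, -1]
-93 [2, 35, 33, 2, 0, 0, 0, -2, -3, 0, 10, 66, 65, 64, 1, 0, 0, 2]
-98 [4, 35, 35, 14, 0, 2, 0, -3, 0, 0, 38, 39, 41, 3, 2, 0, -2, 0]
-103 [34, 36, 36, 0, 3, 0, -2, 0, 1, 1, 0, 31, 32, 3, 0, 0, 0, 4]
-108 [31, 35, 31, 0, 0, 1, 1, 0, 0, 0, 25, 32, 32, 32, 2, 2, 1, 1]
-113 [1, 24, 0, 0, -1, 0, 2, -1, 1, -1, 1, 32, 30, 16, -1, -1, 0, 0]
-118 [1, 0, 0, 2, 0, 0, -1, 0, 1, -1, -1, 11, 14, 0, 0, 1, -1, 0]
brass 3 [[ 64.33465799 -15.08419599  25.74633303]
 [ 66.037768   -17.02994061  21.46823596]
 [ 62.55076626 -20.38184447  35.43355138]]
```

```bash
python3 - <<'E'
from h import *
p,d,X=pts('top0.npz');q=np.load('q.npy')
xs=np.arange(.4,.95,.05);ys=np.arange(-.35,.2,.05)
print('y',np.round(ys,2))
for a in xs[::-1]: print(round(a,2),[int(1e3*np.percentile(X[(abs(X[...,0]-a)<.025)&(abs(X[...,1]-b)<.025)&(d>0)][:,2],98)) for b in ys])
c,s=np.cos(q[2]),np.sin(q[2])
for n,x,y in[('pushstart',97,-1),('home push',68,-1),('grip',-75,1.5),('lever',-75,14)]: print(n,q[0]+(c*x-s*y)/1e3,q[1]+(s*x+c*y)/1e3)
# block edges: dense profile along x, |y|<9
D=X[...,:2]-q[:2];L=np.dstack([c*D[...,0]+s*D[...,1],-s*D[...,0]+c*D[...,1],X[...,2]])*1e3
m=(abs(L[...,1]+1)<8)&(L[...,2]>36)&(L[...,0]>44)&(L[...,0]<95);print('block x',np.percentile(L[m][:,0],[1,5,50,95,99]))
E
```

```text
y [-0.35 -0.3  -0.25 -0.2  -0.15 -0.1  -0.05 -0.    0.05  0.1   0.15]
0.9 [55, 55, 86, 84, 210, 211, 212, 210, 174, 6, 5]
0.85 [55, 55, 54, 5, 196, 195, 196, 195, 175, 6, 6]
0.8 [53, 53, 53, 41, 131, 125, 116, 113, 114, 5, 6]
0.75 [52, 55, 55, 51, 46, 42, 7, 6, 65, 6, 6]
0.7 [40, 52, 53, 5, 4, 6, 13, 4, 64, 65, 6]
0.65 [6, 5, 6, 6, 6, 44, 44, 6, 5, 5, 5]
0.6 [31, 6, 5, 6, 5, 43, 46, 9, 5, 5, 5]
0.55 [30, 5, 5, 5, 6, 43, 46, 12, 5, 6, 6]
0.5 [11, 9, 5, 5, 5, 31, 39, 37, 6, 5, 5]
0.45 [7, 5, 5, 5, 5, 35, 63, 62, 5, 51, 51]
0.4 [5, 5, 5, 5, 6, 6, 6, 6, 5, 48, 48]
pushstart 0.655570791835644 -0.07982621613566145
home push 0.627238563425467 -0.07363874223159056
grip 0.4880647710842555 -0.04068566156581192
lever 0.4907317856980791 -0.028473494147632176
block x [50.0858308  51.40575798 64.86270346 79.17121152 80.35985418]
```

Request:
arm_command(plan=[[[592, -246, 0, 0, 0, 0.566, 1], [592, -246, 0, 0, 0, 0.566, 1], [592, -246, 0, 0, 0, 0.566, 1], [592, -246, 0, 0, 0, 0.566, 1], [592, -246, 0, 0, 0, 0.566, 1], [592, -246, 0, 0, 0, 0.566, 1], [592, -246, 0, 0, 0, 0.566, 1], [592, -246, 0, 0, 0, 0.566, 1], [592, -246, 0, 0, 0, 0.566, 1], [592, -246, 0, 0, 0, 0.566, 1], [592, -246, 0, 0, 0, 0.566, 1], [592, -246, 0, 0, 0, 0.566, 1]]], squeeze=10)

```text
time_s: 1.3
ee_pos: [0.6186, -0.12, 0.2052]
eef_rot: [3.142, 0.0, -0.215]
force: [-0.7, -1.6, -0.6]
grip_width: 0.0018
grip_force: 0.0
```

Request:
arm_command(plan=[[[30, -45, 60, 0, 0, 0, 1], [30, -45, 120, 0, 0, 0, 1], [30, -45, 120, 0, 0, 0, 1], [30, -45, 120, 0, 0, 0, 1], [30, -45, 120, 0, 0, 0, 1]]])

```text
time_s: 1.8
ee_pos: [0.6564, -0.0845, 0.0862]
eef_rot: [3.141, 0.0, -0.215]
force: [0.3, 0.6, 0.3]
grip_width: 0.0006
grip_force: 0.0
```

```bash
cat >> h.py <<'E'
def clampframe(P):
    q=np.load('q.npy');c,s=np.cos(q[2]),np.sin(q[2]);D=np.asarray(P)[...,:2]-q[:2]
    return np.dstack([c*D[...,0]+s*D[...,1],-s*D[...,0]+c*D[...,1],np.asarray(P)[...,2]])*1e3
E
python3 - <<'E'
from h import *
from station import ctrl,cams
o=ctrl.get_obs();print(clampframe(o['ee_pos']),o['eef_rot'],o['force'])
i=cams.camera_info('wrist');p,d=cams.camera('wrist')
np.savez('w1.npz',p=p,d=d,**{k:np.array(v) for k,v in i.items()});cv2.imwrite('pics/w1.png',p)
E
```

```text
[[[98.80118245 -5.36614316 86.24967761]]] [ 3.14149125e+00  1.25743013e-04 -2.15161281e-01] [0.28585042 0.58060904 0.27269076]
```

View pics/w1.png

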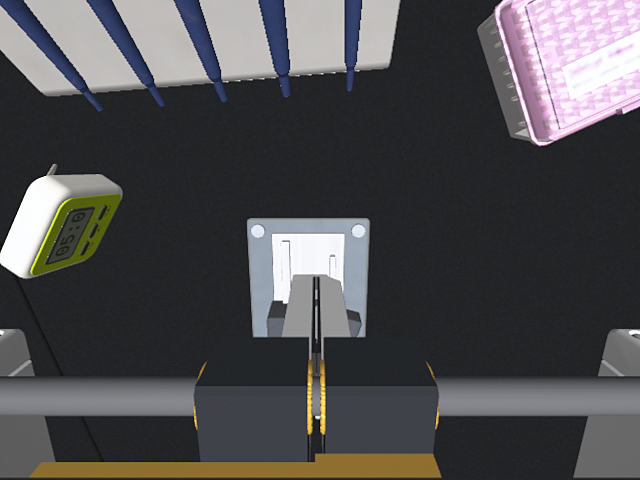

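The wrist view shows the closed fingers at (316,300) over the bed. The plate's outer corners are at (248,219) and (369,219), square to the tool. I'll check the fit against these corners.

```bash
python3 - <<'E'
from h import *
z=np.load('w1.npz');q=np.load('q.npy')
c,s=np.cos(q[2]),np.sin(q[2])
P=np.array([[120,45,8],[120,-45,8],[110,15.5,12],[110,-18,12]])/1e3
W=np.c_[q[0]+c*P[:,0]-s*P[:,1],q[1]+s*P[:,0]+c*P[:,1],P[:,2]];print(proj(z,W),z['fx'])
p,d,X=pts('w1.npz')
g=p.astype(int).mean(2)
r=g[228];print('row228 edges',[(i,int(r[i])) for i in range(235,385) if abs(r[i+1]-r[i-1])>25])
cl=g[:,300];print('col300',[(i,int(cl[i])) for i in range(205,270) if abs(cl[i+1]-cl[i-1])>25])
print(clampframe(X[[225,225],[250,366]]),clampframe(X[[221,221],[280,340]]))
E
```

```text
[[246.57563355 220.61443617]
 [371.25207773 220.59565342]
 [287.31432255 235.42964339]
 [333.92318363 235.42366336]] 366.3270820110298
row228 edges [(246, 30), (247, 136), (251, 183), (252, 232), (262, 244), (263, 208), (264, 138), (265, 151), (350, 171), (352, 193), (353, 238), (364, 218), (365, 176), (368, 152), (369, 98), (370, 35)]
col300 [(217, 37), (218, 119), (219, 150), (233, 158), (234, 255)]
[[[117.00319914  42.4886104    9.07007464]
  [116.63357638 -41.38708651   7.58988671]]] [[[119.85797665  20.81190304   8.63949226]
  [119.71049828 -22.44669415   8.02672655]]]
```

Request:
arm_command(plan=[[[0, -5, 30, 0, 0, 0, 1], [0, -5, 50, 0, 0, 0, 1], [0, -5, 60, 0, 0, 0, 1], [0, -5, 64, 0, 0, 0, 1], [0, -5, 64, 0, 0, 0, 1]]])

```text
time_s: 2.35
ee_pos: [0.6579, -0.0798, 0.0228]
eef_rot: [-3.142, -0.002, -0.216]
force: [-0.6, -0.5, 0.1]
grip_width: 0.0002
grip_force: 0.0
```

```bash
python3 - <<'E'
from h import *
from station import ctrl
q=np.load('q.npy');c,s=np.cos(q[2]),np.sin(q[2]);q[:2]+=np.array([c*1.3-s*.6,s*1.3+c*.6])/1e3;np.save('q.npy',q)
o=ctrl.get_obs();print(q,clampframe(o['ee_pos']),o['force'])
E
```

```text
[ 0.56241582 -0.05784439 -0.21501406] [[[97.98278605 -1.06265687 22.77468598]]] [-0.61068943 -0.45249181  0.1154679 ]
```

Request:
arm_command(plan=[[[-4, 0, 0, 0, 0, 0, 1], [-8, 0, 0, 0, 0, 0, 1], [-11, 0, 0, 0, 0, 0, 1], [-13, 0, 0, 0, 0, 0, 1], [-15, 0, 0, 0, 0, 0, 1], [-17, 0, 0, 0, 0, 0, 1], [-19, 0, 0, 0, 0, 0, 1], [-21, 0, 0, 0, 0, 0, 1], [-23, 0, 0, 0, 0, 0, 1], [-24, 0, 0, 0, 0, 0, 1]]])

```text
time_s: 3.35
ee_pos: [0.6338, -0.0742, 0.0214]
eef_rot: [-3.142, 0.0, -0.215]
force: [4.5, -1.1, 2.0]
grip_width: 0.0005
grip_force: 1.5
```

Request:
arm_command(plan=[[[0, 0, 0, 0, 0, 0, 1], [-0.5, 0, 0, 0, 0, 0, 1], [-1, 0, 0, 0, 0, 0, 1]]])

```text
time_s: 3.65
ee_pos: [0.6329, -0.074, 0.0214]
eef_rot: [3.142, 0.0, -0.215]
force: [2.3, 0.8, 1.3]
grip_width: 0.0005
grip_force: 1.2
```

Request:
arm_command(plan=[[[-1, 0, 0, 0, 0, 0, 1], [-2, 0, 0, 0, 0, 0, 1], [-2.5, 0, 0, 0, 0, 0, 1], [-3, 0, 0, 0, 0, 0, 1]]])

```text
time_s: 4.05
ee_pos: [0.6299, -0.0733, 0.0213]
eef_rot: [-3.142, 0.0, -0.215]
force: [2.1, -0.6, 0.5]
grip_width: 0.0009
grip_force: 0.9
```

Still sliding (about 2 N of friction). I'll continue in small steps.

Request:
arm_command(plan=[[[-0.5, 0, 0, 0, 0, 0, 1], [-1, 0, 0, 0, 0, 0, 1], [-1.5, 0, 0, 0, 0, 0, 1], [-2, 0, 0, 0, 0, 0, 1]]])

```text
time_s: 4.45
ee_pos: [0.6291, -0.0732, 0.0216]
eef_rot: [-3.142, -0.003, -0.215]
force: [11.2, -2.1, -3.8]
grip_width: 0.0007
grip_force: 5.9
```

Request:
arm_command(plan=[[[0, 0, 0, 0, 0, 0, 1], [0, 0, 0, 0, 0, 0, 1], [0, 0, 0, 0, 0, 0, 1]]])

```text
time_s: 4.75
ee_pos: [0.6291, -0.0732, 0.0216]
eef_rot: [-3.142, -0.003, -0.215]
force: [9.6, -2.7, -3.7]
grip_width: 0.0006
grip_force: 4.9
```

Request:
arm_command(plan=[[[6, 0, 0, 0, 0, 0, 1], [14, 0, -5, 0, 0, 0, 1], [10, 0, -45, 0, 0, 0, -1], [-30, 0, -80, 0, 0, 0, -1], [-75, -2.6, -80, 0, 0, 0, -1], [-120, -2.6, -80, 0, 0, 0, -1], [-143, -2.6, -80, 0, 0, 0, -1], [-143, -2.6, -80, 0, 0, 0, -1], [-143, -2.6, -80, 0, 0, 0, -1]]])

```text
time_s: 5.65
ee_pos: [0.4897, -0.04, 0.1022]
eef_rot: [-3.142, -0.001, -0.215]
force: [1.5, -0.3, 0.6]
grip_width: 0.0528
grip_force: 0.0
```

```bash
python3 - <<'E'
from h import *
from station import ctrl,cams
o=ctrl.get_obs();print(clampframe(o['ee_pos']),o['eef_rot'],o['force'],o['grip_width'])
i=cams.camera_info('wrist');p,d=cams.camera('wrist')
np.savez('w2.npz',p=p,d=d,**{k:np.array(v) for k,v in i.items()});cv2.imwrite('pics/w2.png',p)
p,d=cams.camera('top');np.savez('t2.npz',p=p,d=d,**{k:np.array(v) for k,v in cams.camera_info('top').items()})
E
```

```text
[[[-74.87891675   1.9417165  102.17952731]]] [-3.14154582e+00 -9.39300970e-04 -2.15129190e-01] [ 1.52156073 -0.3125526   0.59746551] 0.0527830150396214
```

View pics/w2.png

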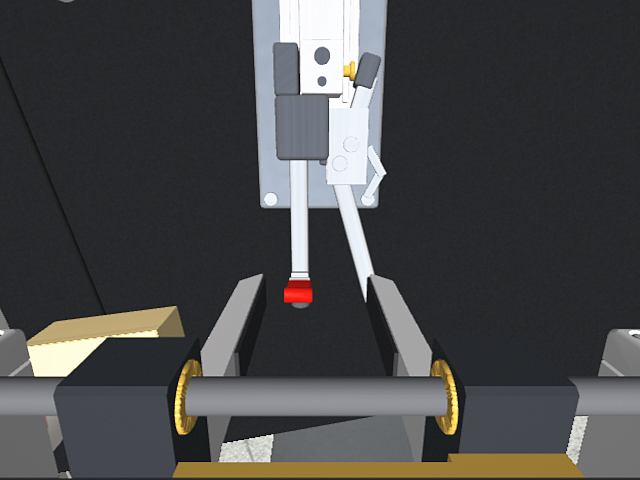

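The block is seated with the brass pin still proud at (350,70). The red roll is at (298,292) and the handles lie between the opening fingers. I'll let them open fully, then descend.

Request:
arm_command(plan=[[[0, 0, 0, 0, 0, 0, -1], [0, 0, 0, 0, 0, 0, -1], [0, 0, 0, 0, 0, 0, -1], [0, 0, 0, 0, 0, 0, -1], [0, 0, 20, 0, 0, 0, -1], [0, 0, 40, 0, 0, 0, -1], [0, 0, 60, 0, 0, 0, -1], [0, 0, 80, 0, 0, 0, -1], [0, 0, 90, 0, 0, 0, -1], [0, 0, 92, 0, 0, 0, -1], [0, 0, 92, 0, 0, 0, -1]]])

```text
time_s: 6.85
ee_pos: [0.4892, -0.0399, 0.0098]
eef_rot: [-3.142, -0.0, -0.215]
force: [-0.2, 0.8, 0.7]
grip_width: 0.0943
grip_force: 0.0
```

Request:
arm_command(plan=[[[0, 0, 0, 0, 0, 0, -0.7], [0, 0, 0, 0, 0, 0, -0.7], [0, 0, 0, 0, 0, 0, -0.6], [0, 0, 0, 0, 0, 0, -0.5], [0, 0, 0, 0, 0, 0, -0.4], [0, 0, 0, 0, 0, 0, -0.3], [0, 0, 0, 0, 0, 0, -0.2], [0, 0, 0, 0, 0, 0, -0.2]]], squeeze=16)

```text
time_s: 7.65
ee_pos: [0.4878, -0.041, 0.0095]
eef_rot: [3.14, 0.002, -0.215]
force: [-7.5, -11.4, 2.8]
grip_width: 0.0569
grip_force: 5.8
```

Request:
arm_command(plan=[[[0, 0, 0, 0, 0, 0, -0.12], [0, 0, 0, 0, 0, 0, -0.04], [0, 0, 0, 0, 0, 0, 0.04], [0, 0, 0, 0, 0, 0, 0.1]]])

```text
time_s: 8.05
ee_pos: [0.488, -0.0405, 0.0093]
eef_rot: [3.141, 0.002, -0.215]
force: [-2.6, -2.4, -0.2]
grip_width: 0.0427
grip_force: 1.6
```

Request:
arm_command(plan=[[[0, 0, 0, 0, 0, 0, 0.14], [0, 0, 0, 0, 0, 0, 0.18], [0, 0, 0, 0, 0, 0, 0.22], [0, 0, 0, 0, 0, 0, 0.25], [0, 0, 0, 0, 0, 0, 0.25]]])

```text
time_s: 8.55
ee_pos: [0.489, -0.0405, 0.0096]
eef_rot: [3.141, -0.0, -0.215]
force: [-2.1, -7.8, 1.6]
grip_width: 0.0367
grip_force: 16.0
```

At 37 mm width with the full 16 N grip, the handle is at its end stop. Now I'll let go and lift.

Request:
arm_command(plan=[[[0, 0, 0, 0, 0, 0, 0.1], [0, 0, 0, 0, 0, 0, -0.1], [0, 0, 0, 0, 0, 0, -0.3], [0, 0, 0, 0, 0, 0, -0.5], [0, 0, 0, 0, 0, 0, -0.5], [0, 0, 0, 0, 0, 0, -0.5], [0, 0, -30, 0, 0, 0, -0.5], [0, 0, -60, 0, 0, 0, -0.5], [0, 0, -90, 0, 0, 0, -0.5], [0, 0, -92, 0, 0, 0, -0.5]]])

```text
time_s: 9.55
ee_pos: [0.4906, -0.0401, 0.1048]
eef_rot: [-3.141, -0.006, -0.215]
force: [0.4, 0.4, -1.4]
grip_width: 0.0705
grip_force: 0.0
```

```bash
python3 - <<'E'
from h import *
from station import ctrl,cams
o=ctrl.get_obs();print(clampframe(o['ee_pos']),o['eef_rot'],o['force'],o['grip_width'])
i=cams.camera_info('wrist');p,d=cams.camera('wrist')
np.savez('w3.npz',p=p,d=d,**{k:np.array(v) for k,v in i.items()});cv2.imwrite('pics/w3.png',cv2.resize(p[0:320,200:440],None,fx=1.8,fy=1.8))
_,_,X=pts('w3.npz');hsv=cv2.cvtColor(p,cv2.COLOR_BGR2HSV);L=clampframe(X)
red=(hsv[...,1]>150)&((hsv[...,0]<8)|(hsv[...,0]>172))&(hsv[...,2]>90)
print('red',red.sum(),np.percentile(L[red],[2,50,98],axis=0))
E
```

```text
[[[-73.98811501   2.02303034 104.82757739]]] [-3.1412445  -0.00564286 -0.21516626] [ 0.38555511  0.40919602 -1.42020945] 0.0704936481580674
red 574 [[-123.03184253    5.53098857    0.26100247]
 [ -91.28978962   13.91682019   66.14344812]
 [ -88.69258108   22.96927418   68.57728372]]
```

View pics/w3.png

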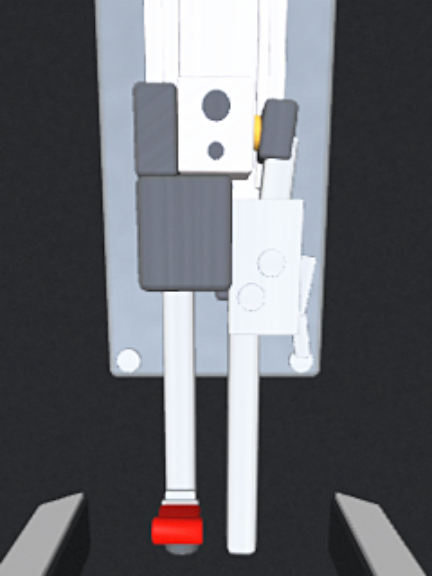

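The pliers stay locked: the jaw at (278,130) is pressed against the pin head, which is flush with the block, and the handles are parallel. The red roll's +x edge is at clamp x -88.7, centred on y 14. Next I'll close the fingers and hook the lever.

Request:
arm_command(plan=[[[0, -12, 0, 0, 0, 0, 1], [-1, -12, 0, 0, 0, 0, 1], [-1, -12, 0, 0, 0, 0, 1], [-1, -12, 0, 0, 0, 0, 1], [-1, -12, 0, 0, 0, 0, 1], [-1, -12, 0, 0, 0, 0, 1], [-1, -12, 0, 0, 0, 0, 1], [-1, -12, 20, 0, 0, 0, 1], [-1, -12, 40, 0, 0, 0, 1], [-1, -12, 52, 0, 0, 0, 1], [-1, -12, 52, 0, 0, 0, 1]]], squeeze=10)

```text
time_s: 10.7
ee_pos: [0.4898, -0.0279, 0.0482]
eef_rot: [3.141, 0.003, -0.215]
force: [0.7, 0.3, 0.8]
grip_width: 0.001
grip_force: 0.0
```

Request:
arm_command(plan=[[[-2, 0, 0, 0, 0, 0, 1], [-4, 0, 0, 0, 0, 0, 1], [-5, 0, 0, 0, 0, 0, 1], [-6, 0, 0, 0, 0, 0, 1], [-7, 0, 0, 0, 0, 0, 1], [-8, 0, 0, 0, 0, 0, 1], [-8, 0, 0, 0, 0, 0, 1]]])

```text
time_s: 11.4
ee_pos: [0.4842, -0.0265, 0.0507]
eef_rot: [-3.141, -0.004, -0.215]
force: [6.8, -1.4, -0.3]
grip_width: 0.0007
grip_force: 3.3
```

Request:
arm_command(plan=[[[-1, 0, 0, 0, 0, 0, 1], [-2, 0, 0, 0, 0, 0, 1], [-3, 0, 0, 0, 0, 0, 1], [-4, 0, 0, 0, 0, 0, 1]]])

```text
time_s: 11.8
ee_pos: [0.4807, -0.0257, 0.0508]
eef_rot: [-3.141, -0.006, -0.215]
force: [10.4, -2.4, -1.5]
grip_width: 0.0006
grip_force: 5.1
```

Request:
arm_command(plan=[[[-1, 0, 0, 0, 0, 0, 1], [-2, 0, 0, 0, 0, 0, 1], [-3, 0, 0, 0, 0, 0, 1]]])

```text
time_s: 12.1
ee_pos: [0.4788, -0.0253, 0.0509]
eef_rot: [-3.141, -0.008, -0.215]
force: [16.5, -3.6, -5.6]
grip_width: 0.0005
grip_force: 7.0
```

```bash
python3 - <<'E'
from h import *
from station import ctrl,cams
o=ctrl.get_obs();print(clampframe(o['ee_pos']),o['force'])
p,d=cams.camera('wrist');t,_=cams.camera('top')
a=cv2.resize(p[0:400,120:520],(600,600));b=cv2.resize(t[180:305,270:360],None,fx=2.2,fy=2.2);a[:b.shape[0],:b.shape[1]]=b
cv2.imwrite('pics/w4.png',a)
E
```

```text
[[[-88.65529843  13.96655644  50.92603765]]] [16.49736844 -3.59052922 -5.57910393]
```

View pics/w4.png

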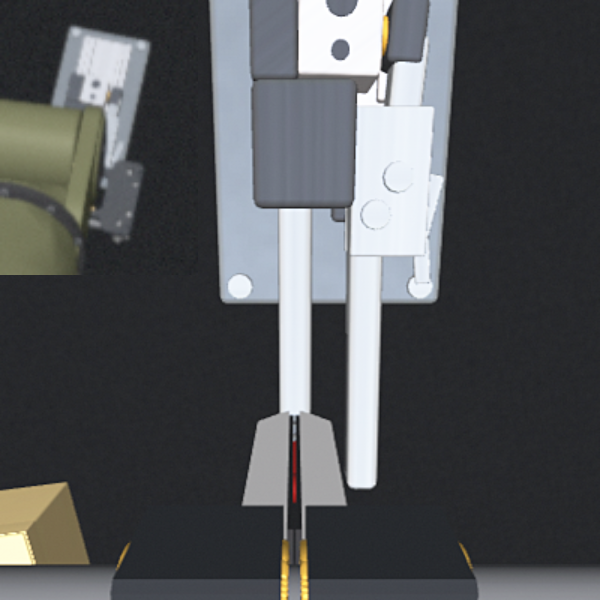

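The handle is still locked, and the finger tips are probably bearing low on the tab, where leverage is poor. I'll ease off, raise about 6 mm to bear on the roll, and pull again.

Request:
arm_command(plan=[[[3, 0, 0, 0, 0, 0, 1], [7, 0, -3, 0, 0, 0, 1], [7, 0, -6, 0, 0, 0, 1], [4, 0, -6, 0, 0, 0, 1], [2, 0, -6, 0, 0, 0, 1], [1, 0, -6, 0, 0, 0, 1]]])

```text
time_s: 12.8
ee_pos: [0.4789, -0.0254, 0.0566]
eef_rot: [-3.141, -0.006, -0.215]
force: [12.1, -2.9, -7.2]
grip_width: 0.0005
grip_force: 6.5
```

Request:
arm_command(plan=[[[-0.5, 0, 0, 0, 0, 0, 1], [-1, 0, 0, 0, 0, 0, 1], [-1.5, 0, 0, 0, 0, 0, 1]]])

```text
time_s: 13.1
ee_pos: [0.4775, -0.0251, 0.0564]
eef_rot: [-3.141, -0.006, -0.215]
force: [15.0, -2.5, -8.6]
grip_width: 0.0006
grip_force: 7.0
```

```bash
cat > hd.py <<'E'
from h import *
from station import ctrl,cams
def handle(f=None):
    if f is None:
        o=ctrl.get_obs();print(clampframe(o['ee_pos']).round(1),o['force'].round(1))
        i=cams.camera_info('wrist');p,d=cams.camera('wrist');f='w_.npz'
        np.savez(f,p=p,d=d,**{k:np.array(v) for k,v in i.items()})
    _,d,X=pts(f);L=clampframe(X)
    r=[]
    for x in range(-110,-25,10):
        m=(abs(L[...,0]-x)<3)&(L[...,1]>-50)&(L[...,1]<3)&(abs(L[...,2]-34)<5)&(d>0)
        r.append((x,int(m.sum()),round(float(np.median(L[m][:,1])),1) if m.any() else None))
    print(r)
if __name__=='__main__': handle('w3.npz');handle()
E
python3 hd.py
```

```text
[(-110, 125, -10.3), (-100, 139, -10.2), (-90, 139, -10.7), (-80, 147, -9.9), (-70, 145, -10.5), (-60, 154, -11.0), (-50, 150, -10.2), (-40, 156, -10.7), (-30, 156, -10.6)]
[[[-90.   13.9  56.4]]] [15.  -2.5 -8.6]
[(-110, 168, -37.6), (-100, 204, -35.5), (-90, 217, -32.7), (-80, 217, -29.8), (-70, 229, -26.7), (-60, 237, -23.8), (-50, 237, -21.2), (-40, 250, -18.3), (-30, 261, -15.7)]
```

The handle has sprung fully open while the lever is drawn. I'll ease the lever back to rest, lift away and check.

Request:
arm_command(plan=[[[2, 0, 0, 0, 0, 0, 1], [5, 0, 0, 0, 0, 0, 1], [8, 0, 0, 0, 0, 0, 1], [11, 0, 0, 0, 0, 0, 1], [14, 0, 0, 0, 0, 0, 1], [20, 0, 0, 0, 0, 0, 1], [22, 0, -20, 0, 0, 0, 1], [22, 0, -60, 0, 0, 0, 1], [0, 0, -80, 0, 0, 0, 1], [0, 0, -80, 0, 0, 0, 1], [0, 0, -80, 0, 0, 0, 1]]])

```text
time_s: 14.25
ee_pos: [0.4756, -0.0246, 0.1354]
eef_rot: [-3.142, -0.001, -0.215]
force: [0.1, -0.7, -0.3]
grip_width: 0.0005
grip_force: 0.0
```

```bash
python3 - <<'E'
from hd import *
handle();p,d,X=pts('w_.npz');cv2.imwrite('pics/w5.png',cv2.resize(p[0:400,160:480],None,fx=1.5,fy=1.5))
E
```

```text
[[[-91.9  13.9 135.4]]] [ 0.1 -0.7 -0.3]
[(-110, 100, -38.2), (-100, 123, -35.6), (-90, 119, -32.7), (-80, 126, -29.8), (-70, 134, -26.9), (-60, 130, -23.9), (-50, 129, -21.1), (-40, 133, -18.3), (-30, 138, -15.4)]
```

View pics/w5.png

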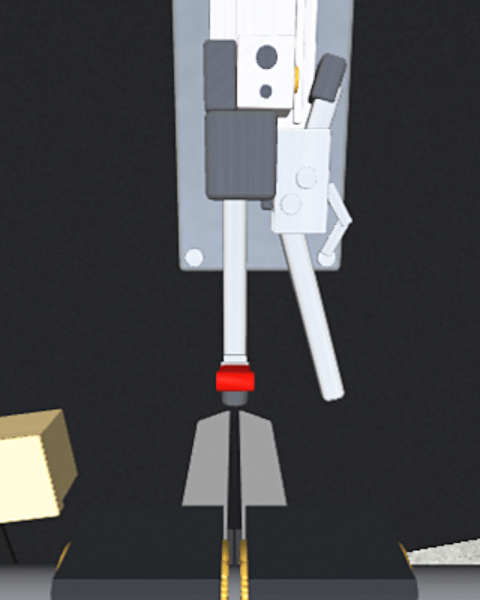

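The handles are fully open and the lever stands upright at (235,380). The block is seated with its pin home at (297,77), and the robot touches nothing, so I'm handing in.

```bash
python3 -c "
from station import ctrl
print(ctrl.hand_in())"
```

```text
the job is handed in; nothing more can be done
None
```

I handed the job in at about 14 s: I seated the block against the stop (10–11 N, a little above the 8 N asked), locked the pliers, pressed the pin home and drew the lever until the handles sprang open; the last picture shows the block and pin in place and the lever at rest, but the hand-in gave no verdict.

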